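# Unstack the bisque pots onto their bats

### The arm

A 6-joint arm with a two-finger parallel gripper is mounted at the origin on the work surface. World frame = base frame: x ahead of the robot, y to its left, z up, the work surface at z = 0. Lengths are in mm, angles in rad, forces in N, time in s.
With the tool pointing down it reaches from about 400 to 825 mm from the base axis. Payload 7 kg.
Tool frame: the origin (TCP) lies at the very end of the fingers, on their centre line; the grasp point (between the pads) lies 19 mm behind it; z points along the fingers, y is the direction in which the jaws open and shut (so a half turn about z gives the same grasp; the last joint's range is limited). The gripper opens to 88 mm and grips with 3 to 60 N. Pads are 19 mm wide; open, the fingers measure 130 mm over their backs; the gripper's body (78 mm by 193 mm) begins 47 mm behind the grasp point.
Start: joints at [1.607, 0.359, 0.012, 0, -1.224, -0.288], TCP at [168.185, 653.689, 226.561] pointing down, gripper open.
Joint ranges: [-3.07, 3.07], [-1.43, 2.12], [-1.02, 1.25], [-3.03, 1.67], [-3.05, -0], [-3.03, 3.03]. Speed limits (rad/s): [2.39, 2.39, 3.01, 3.14, 3.14, 3.14].

### API

Orientations are given as a unit quaternion [x, y, z, w].
In Python, from plant import bot gives the robot as it stands. Calls block until the motion is done:
- bot.move_ptp(position, orientation): joint-space move of the TCP to a pose.
- bot.line_to(position, velocity=150, ori=None): straight line of the TCP; ori=None keeps the orientation; velocity is the mean speed in mm/s.
- bot.move_joints(angles): joint-space move.
- bot.move_gripper(opening, force=None): finger opening in mm; force is the grip in N (None keeps the last); returns when the fingers have stopped.
- bot.pause(seconds).
- bot.solve_ik(position, orientation): joint angles nearest the present ones, or None.
- bot.read_state(): the state.
- bot.camera(name): name is "side" or "top" or "wrist"; returns the picture (420x560x3 uint8, red, green, blue); there is no depth.
- bot.get_calibration(name): a dict with "fx", "fy", "cx", "cy" (pixels), "distortion" ([k1, k2, p1, p2, k3] as OpenCV has them; the pictures are not rectified), "view" (4x4, takes a point from world to camera coordinates); the wrist camera has in their place "T_tool_cam" (4x4, takes a point from camera to tool coordinates, whose origin is the TCP and whose axes are the flange's). Camera axes: x right, y up, looking along -z (the intrinsics and any distortion apply to the point x, -y, -z); pixel columns grow to the right and rows downward; lengths in mm; the calibration is good to about 2 mm. A picture is of the moment at which its call begins: read the wrist's pose just before it. get_calibration takes no time and is no camera call.
A pose or a line that the arm cannot do raises bot.Unreachable and nothing moves.
- bot.close_job(): hands the job in, once; it reports no verdict.
The state is a dict: "t": time; "joint_pos": joint angles; "qvel": joint speeds; "tau": joint torques, N m; "tcp_pos": TCP position; "eef_rot": TCP orientation; "contact_force": force on the tool from outside, world axes, zero at the start; "moment": the same for the moment, N m; "width": finger opening in mm.
Only numpy, scipy, OpenCV 4.12 (cv2) and the standard library are available. Lean on these libraries where they do the work, as an engineer would, in place of code of your own. Each camera call takes 0.05 s, during which the arm holds its last target. There are 200 camera calls.

### The job

Take apart the stack of small unglazed terracotta pots and set each one, still upside down, in the middle of its own plywood bat, the one with the same outline and only a little larger, with an even border of wood showing all round and straight sides parallel to the board's, so that their feet can be waxed. Bisque is brittle: set each pot down without dropping it, and do not push or knock over the mug and the jar.

Things in the scene. Friction and masses are not known exactly. Their poses are not given: they have to be found in the camera images.
- long_planter_mid (a point): Long terracotta planter, upside down, 150 long (its x) x 68 wide (its y) x 48 high, straight sides for the lower 38 mm, the foot ring on top set in 7 mm. Origin at its centre, 24 above its underside; z up. About 0.36 kg. At the start all pots stand upside down (rim below, foot ring on top) in one stack: this one on the table, then square pot, round pot, small cup.
- square_pot_mid (a point): Square terracotta pot, upside down, 68 x 68 x 48 high (sides along its x and y), straight sides for the lower 38 mm. Origin at its centre, 24 above its underside; z up. About 0.2 kg. Each stacked pot is centred on the one below within 5 mm and turned from it by up to 0.2 rad.
- round_pot_mid (a point): Round terracotta pot, upside down, diameter 52, 48 high, straight side for the lower 38 mm. Origin at its centre, 24 above its underside; z up. About 0.11 kg.
- small_cup_mid (a point): Small round terracotta cup, upside down, diameter 36, 48 high, straight side for the lower 38 mm. Origin at its centre, 24 above its underside; z up. About 0.06 kg.
- long_bat_top (a point): Bat (flat plywood board, fixed to the table) for the long planter: oblong, 174 (its x) x 92 (its y), 10 thick. Origin at the centre of its top face, 10 above the table; z up. The bats lie apart from each other and from the stack, at places that change.
- square_bat_top (a point): Bat for the square pot: square plywood board, 92 x 92 (sides along its x and y), 10 thick, fixed. Origin at the centre of its top face; z up.
- round_bat_top (a point): Bat for the round pot: round plywood board, diameter 76, 10 thick, fixed. Origin at the centre of its top face; z up.
- small_bat_top (a point): Bat for the small cup: the smaller round plywood board, diameter 60, 10 thick, fixed. Origin at the centre of its top face; z up.
- mug_mid (a point): Bystander: white mug, loose, rim diameter 76, 85 high, with a handle on its +y side. Origin on its axis half-way up.
- jar_mid (a point): Bystander: closed glass jar with a white lid, loose, diameter 68, 90 high. Origin on its axis half-way up.
There are look-alikes about, which are no part of the job. Leave any green look-alike of the part that bears small_cup_mid alone.

How it is judged:
By the outcome, as a careful person would: the job done as asked, in the order asked, and still so for the second after the job is handed in, with the robot touching nothing.
It also fails if it takes over 120 s, if anything falls off the work surface, if the arm or the gripper's body presses on something with over 40 N, if the wrist force passes 120 N, or if a joint passes its speed limit or range.

## Working session

There is one attempt and no reset: what is moved stays moved. The work goes in short steps, each a Python script; the robot and the scene stay as the last script left them, time stands still between calls to the robot, and variables do not carry over. Pictures are saved under pics/ and viewed, about 12 in all and at most 16, crops included, and the job is handed in when it is done.

```bash
mkdir -p pics
python3 - <<'E'
from plant import bot
import cv2
for n in ("top","side","wrist"):
    im=bot.camera(n); cv2.imwrite(f"pics/{n}0.png",cv2.resize(im[:,:,::-1],(784,588),interpolation=cv2.INTER_CUBIC))
    cv2.imwrite(f"pics/{n}_raw.png",im[:,:,::-1])
    print(n,bot.get_calibration(n))
s=bot.read_state(); print(s)
E
```

```text
top {'fx': 498.4307591782131, 'fy': 498.4307591782131, 'cx': 281.1879491313463, 'cy': 213.39765605054293, 'distortion': array([-0.1084473,  0.       ,  0.       ,  0.       ,  0.       ]), 'view': array([[ 1.19137390e-02, -9.99927227e-01, -1.89812680e-03,
         2.07665218e+00],
       [ 9.90534206e-01,  1.15421802e-02,  1.36779988e-01,
        -5.30856749e+02],
       [-1.36748125e-01, -3.50972059e-03,  9.90599633e-01,
        -1.51386261e+03],
       [ 0.00000000e+00,  0.00000000e+00,  0.00000000e+00,
         1.00000000e+00]])}
side {'fx': 395.330398880745, 'fy': 395.330398880745, 'cx': 276.9812984681823, 'cy': 210.63126196492001, 'distortion': array([-0.03240957,  0.        ,  0.        ,  0.        ,  0.        ]), 'view': array([[ 9.62604902e-01, -2.70828160e-01,  6.62653829e-03,
        -5.21470700e+02],
       [ 1.85807160e-01,  6.77820022e-01,  7.11361875e-01,
        -1.96772610e+02],
       [-1.97148428e-01, -6.83529169e-01,  7.02794687e-01,
        -9.10268715e+02],
       [ 0.00000000e+00,  0.00000000e+00,  0.00000000e+00,
         1.00000000e+00]])}
wrist {'fx': 309.2
[... 504 characters left out ...]
,
         1.00000000e+00]])}
{'t': 0.15, 'joint_pos': array([ 1.60708536e+00,  3.59195581e-01,  1.12755411e-02, -2.32491043e-04,
       -1.22407689e+00, -2.88100229e-01]), 'qvel': array([ 0.00023885, -0.00242202,  0.00249119,  0.00134205,  0.00101158,
       -0.00200329]), 'tau': array([-2.38107365e-03, -5.83275747e+01,  2.93291456e+01,  7.00142249e+00,
        8.77550076e-03, -1.10952360e-04]), 'tcp_pos': array([168.12346597, 653.35886439, 225.86191544]), 'eef_rot': array([ 9.92079201e-01, -1.25612446e-01, -1.09305695e-05,  6.10072515e-04]), 'contact_force': array([ 0.30639377, -0.34509568, -0.29701367]), 'moment': array([ 0.0136284 ,  0.04826704, -0.00269792]), 'width': 87.83601443611677}
```

View pics/top0.png

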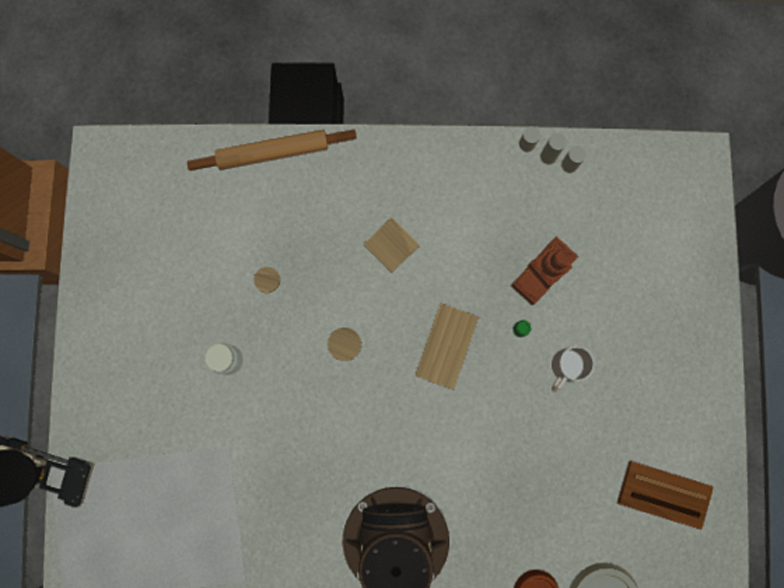

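View pics/side0.png

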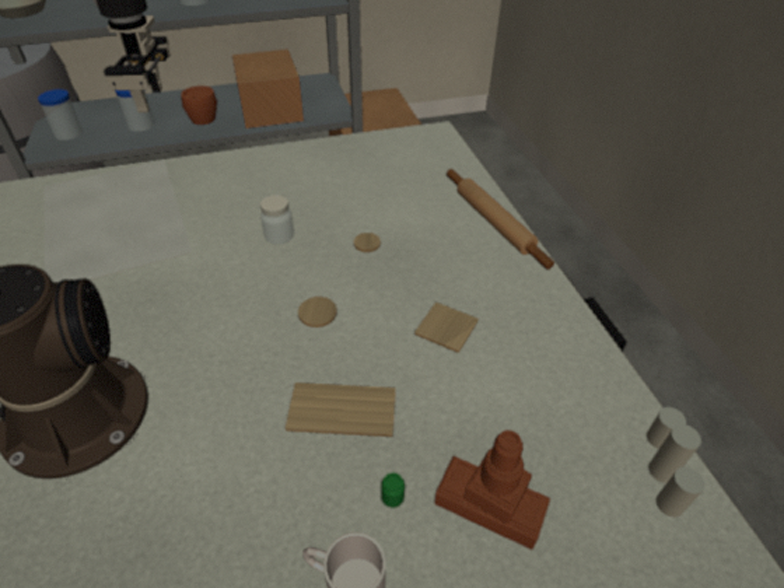

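The top view shows the stack at about (545,270) in the enlarged picture, with the cup on top. The bats are square (391,245), small round (267,279), round (344,344) and long (447,346). The mug is at (572,365) and the jar at (220,358). Things that could be mistaken for the cup are the green cup at (522,328), the red pot at (537,580) and the grey cylinders at (550,148). The cup I want is the terracotta one on top of the stack. The side view agrees, with the cup at (508,450) and the green one at (392,490).

```bash
cat > h.py <<'E'
from plant import bot
import cv2, numpy as np
from scipy.spatial.transform import Rotation as R
def quat(yaw): return (R.from_euler('z',yaw)*R.from_euler('x',np.pi)).as_quat()
def cam(name,state=None):
    c=bot.get_calibration(name)
    K=np.array([[c['fx'],0,c['cx']],[0,c['fy'],c['cy']],[0,0,1]])
    if 'view' in c: V=np.array(c['view'])
    else:
        T=np.eye(4); T[:3,:3]=R.from_quat(state['eef_rot']).as_matrix(); T[:3,3]=state['tcp_pos']
        V=np.linalg.inv(T@np.array(c['T_tool_cam']))
    return K,np.array(c['distortion']),np.diag([1,-1,-1,1.])@V
def ray(px,z,C):
    """pixels -> world points on plane z"""
    K,D,V=C
    u=cv2.undistortPoints(np.float64(px).reshape(-1,1,2),K,D).reshape(-1,2)
    d=np.c_[u,np.ones(len(u))]@V[:3,:3]; o=-V[:3,:3].T@V[:3,3]
    return o+d*((z-o[2])/d[:,2])[:,None]
def proj(p,C):
    K,D,V=C
    return cv2.projectPoints(np.float64(p).reshape(-1,1,3),cv2.Rodrigues(V[:3,:3])[0],V[:3,3],K,D)[0].reshape(-1,2)
def wood(im):
    h=cv2.cvtColor(im,cv2.COLOR_RGB2HSV)
    return ((h[...,0]>8)&(h[...,0]<28)&(h[...,1]>75)).astype(np.uint8)
def clay(im):
    h=cv2.cvtColor(im,cv2.COLOR_RGB2HSV)
    return (((h[...,0]<8)|(h[...,0]>172))&(h[...,1]>120)).astype(np.uint8)
def blob(m,px):
    """outline of the mask blob nearest px"""
    cs=cv2.findContours(m,cv2.RETR_EXTERNAL,cv2.CHAIN_APPROX_NONE)[0]
    cs=[c for c in cs if cv2.contourArea(c)>60]
    return min(cs,key=lambda c:np.linalg.norm(c.reshape(-1,2).mean(0)-px)).reshape(-1,2)
def shot(name,fn,scale=1.4):
    s=bot.read_state(); im=bot.camera(name)
    cv2.imwrite(f"pics/{fn}_raw.png",im[:,:,::-1])
    cv2.imwrite(f"pics/{fn}.png",cv2.resize(im[:,:,::-1],None,fx=scale,fy=scale,interpolation=cv2.INTER_CUBIC))
    return im,cam(name,s)
def rect(P):
    (c,(w,h),a)=cv2.minAreaRect(np.float32(P[:,:2])); a=np.radians(a)
    if w<h: w,h=h,w; a+=np.pi/2
    return np.array(c),w,h,(a+np.pi/2)%np.pi-np.pi/2
E
python3 - <<'E'
from h import *
im=cv2.imread("pics/top_raw.png")[:,:,::-1].copy(); C=cam("top")
for n,p in dict(sq=(391,245),small=(267,279),rnd=(344,344),long=(447,346)).items():
    P=ray(blob(wood(im),np.array(p)/1.4),10,C); print(n,rect(P),P.mean(0)[:2])
for n,p,z in [("cup",(565,256),192),("plant left end",(524,292),48),("sq corner",(540,300),48),("mug",(572,362),85),("jar",(219,358),90),("green",(522,326),48)]: print(n,ray(np.array(p)/1.4,z,C))
cv2.imwrite("pics/crop1.png",cv2.resize(im[150:235,345:430,::-1],(595,595),interpolation=cv2.INTER_CUBIC))
E
```

```text
sq (array([660.32849121,  16.27244949]), 91.05481719970703, 88.99946594238281, np.float64(0.7729112668363394)) [660.07058361  15.77098171]
small (array([575.93707275, 298.23071289]), 55.45855712890625, 54.67965316772461, np.float64(0.035400097918202755)) [576.34695768 298.76654616]
rnd (array([431.50201416, 119.29179382]), 71.45793151855469, 70.8741455078125, np.float64(0.7998563317974341)) [431.6931792  119.17796385]
long (array([ 430.09381104, -110.78334045]), 172.2321319580078, 89.16582489013672, np.float64(-0.3307644742297864)) [ 429.22809718 -110.50315392]
cup [[ 600.86761871 -338.49418697  192.        ]]
plant left end [[ 547.68180815 -280.29971657   48.        ]]
sq corner [[ 530.20158958 -315.75570107   48.        ]]
mug [[ 391.86338507 -375.27389487   85.        ]]
jar [[391.27934532 379.80392865  90.        ]]
green [[ 471.97066256 -274.87344528   48.        ]]
```

View pics/crop1.png

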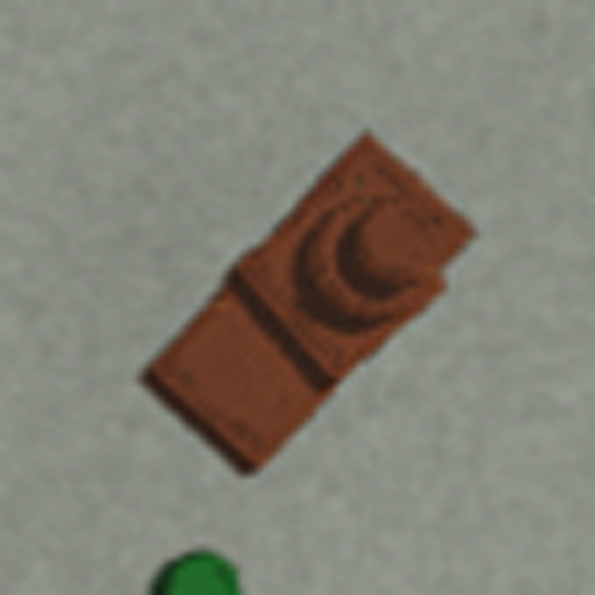

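Close crop: the terracotta cup tops the stack at about (390,245) in the crop, with round pot, square pot and planter below it. The green cup stands separately at (200,590). Next I look at the bats and the stack with the wrist camera.

```bash
cat >> h.py <<'E'
def go(x,y,z,yaw,mod=np.pi):
    """ptp to pose; yaw mod half turn, taking the one with the smaller last joint"""
    best=None
    for k in (-1,0,1):
        q=bot.solve_ik([x,y,z],quat(yaw+k*mod))
        if q is not None and (best is None or abs(q[5])<abs(best[0][5])): best=(q,yaw+k*mod)
    bot.move_ptp([x,y,z],quat(best[1])); return best
E
python3 - <<'E'
from h import *
C=cam("top")
print(ray([400.7,185],192,C))
views=[("small",576,298,200,0.45,(280,210)),("rnd",431.6,119,200,0.25,(280,210)),("sq",660,16,200,0.77,0),("long",430,-110,200,-0.33,0),("stack",598,-334,312,-0.75,0)]
for n,x,y,z,yaw,_ in views:
    b=go(x,y,z,yaw); bot.pause(0.15); s=bot.read_state()
    print(n,np.round(b[0],2),round(b[1],2),s['t'],s['tcp_pos'])
    im,C=shot("wrist","w_"+n)
    np.savez("pics/w_"+n+".npz",K=C[0],D=C[1],V=C[2])
    if n!="stack":
        B=blob(wood(im),proj([x,y,10],C)[0]); P=ray(B,10,C); print(rect(P),B.min(0),B.max(0),len(B))
a=[cv2.imread(f"pics/w_{n}_raw.png") for n in ("small","rnd","sq","long")]
cv2.imwrite("pics/four.png",cv2.resize(np.vstack([np.hstack(a[:2]),np.hstack(a[2:])]),(800,600),interpolation=cv2.INTER_AREA))
E
```

```text
[[ 594.55140358 -330.09216381  192.        ]]
small [ 0.78  0.33 -0.09  0.   -1.15  1.24] 0.45 2.2583 [575.68075063 298.77992503 200.04012614]
(array([576.40936279, 302.5585022 ]), 57.93107986450195, 57.85258102416992, np.float64(0.45008913792549565)) [254 159] [304 208] 141
rnd [ 0.71 -0.   -0.5   0.   -1.07  1.11] 0.25 3.375 [432.30114883 119.7773665  199.90836687]
(array([431.22854614, 121.3946991 ]), 74.07785034179688, 73.46147155761719, np.float64(-0.2327291202881714)) [248 154] [311 217] 178
sq [ 0.32  0.35 -0.06  0.   -1.16 -1.12] -2.37 5.5 [659.90521805  16.30964667 200.23625438]
(array([659.46459961,  17.33345795]), 91.5308837890625, 91.0106430053711, np.float64(0.7819592234818291)) [241 147] [322 224] 301
long [ 0.2  -0.01 -0.51  0.   -1.07  1.04] -0.33 7.575 [ 430.24222407 -109.88102816  199.91715605]
(array([ 429.30960083, -109.43984222]), 172.1464385986328, 91.11190795898438, np.float64(-0.33272429447597585)) [240 109] [323 254] 441
stack [-0.23  0.34  0.17  0.   -1.41  1.05] -0.75 8.9333 [ 597.82965384 -332.77782195  312.32464021]
```

View pics/four.png

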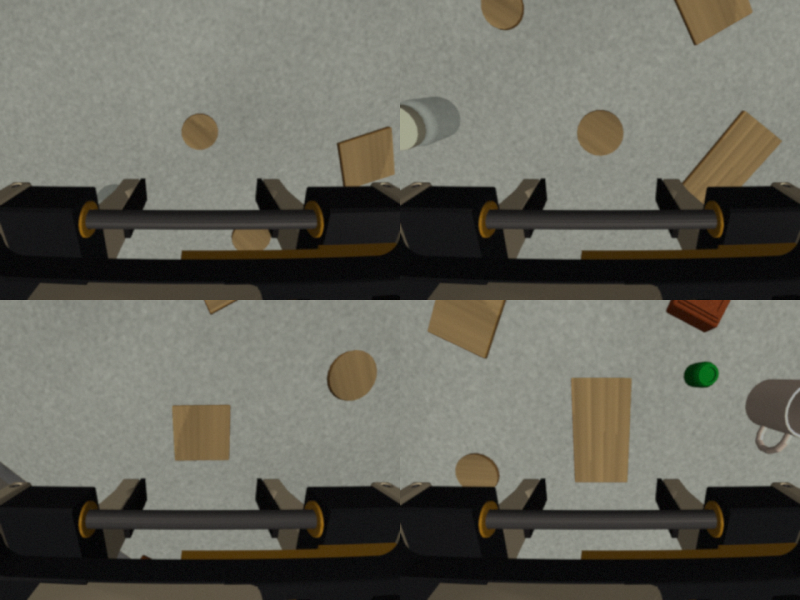

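View pics/w_stack.png

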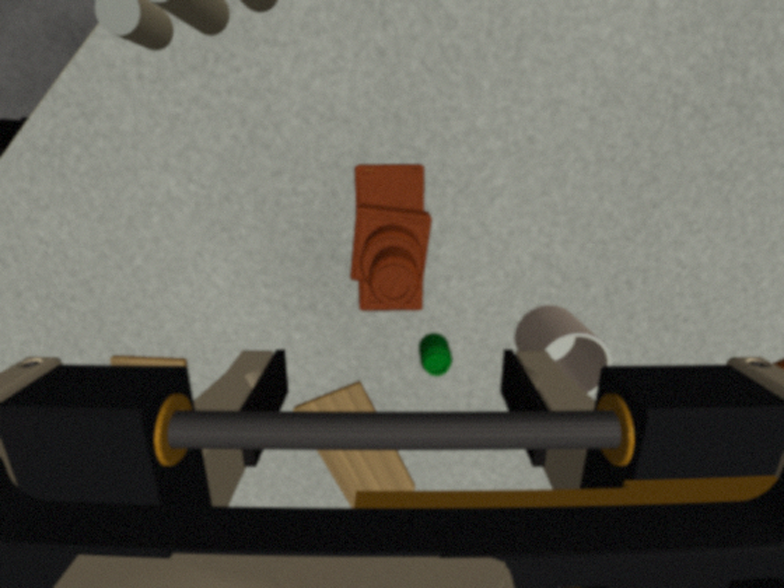

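Top four: each bat stands clear in its wrist view, and outlines were extracted for all four. The stack view shows the cup on top at (393,280), the square pot turned slightly with far corners (359,207) and (430,213), and the planter's far corners at (355,165) and (424,165). I'll take a second view from the opposite yaw so any constant camera bias cancels, and zoom both.

Run:
```python
from h import *
bot.move_ptp([598,-334,312],quat(-0.75+np.pi)); bot.pause(0.4)
print(bot.read_state()['joint_pos'],bot.read_state()['tcp_pos'])
im,C=shot("wrist","w_stack2"); np.savez("pics/w_stack2.npz",K=C[0],D=C[1],V=C[2])
a=cv2.imread("pics/w_stack_raw.png"); b=im[:,:,::-1]
f=lambda i:cv2.resize(i[110:230,240:320],(400,600),interpolation=cv2.INTER_CUBIC)
o=np.hstack([f(a),f(b)]); o=np.clip(o.astype(float)*1.6,0,255).astype(np.uint8); cv2.imwrite("pics/stackzoom.png",o)
```

```text
[-2.25567226e-01  3.39268071e-01  1.74486631e-01  1.30594344e-05
 -1.40598490e+00 -2.09518589e+00] [ 597.98638746 -334.0114385   312.02193899]
```

View pics/stackzoom.png

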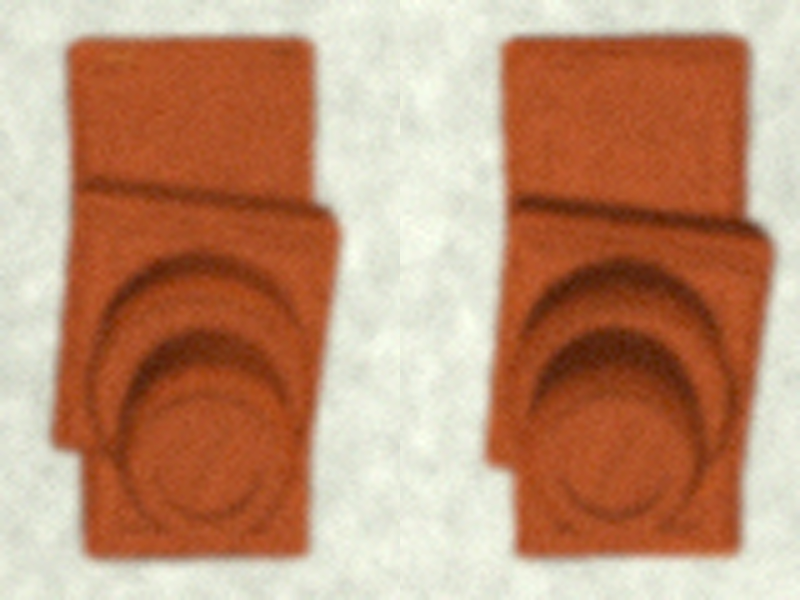

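```bash
cat > est.py <<'E'
from h import *
def L(n): d=np.load(f"pics/w_{n}.npz"); return d['K'],d['D'],d['V']
A,B=L("stack"),L("stack2")
z=lambda p:np.array([240+p[0]/5,110+p[1]/5])-0.4
f=lambda p,q,h:(ray(z(p),h,A)[0,:2].round(1),ray(z(q),h,B)[0,:2].round(1))
print("cup ring",f((208,457),(216,455),192))
# square far edge corners (left pic far = +tool x), z 38+48=86 shoulder
print("planter far corners A",ray([z((70,38)),z((314,38))],38,A)[:,:2].round(1))
print("planter far corners B",ray([z((503-400,38)),z((748-400,38))],38,B)[:,:2].round(1))
print("sq A",ray([z((75,190)),z((340,212)),z((53,445))],86,A)[:,:2].round(1))
print("sq B",ray([z((110,205)),z((372,238)),z((88,462))],86,B)[:,:2].round(1))
E
python3 est.py
```

```text
cup ring (array([ 599.4, -334.2]), array([ 596.3, -330.7]))
planter far corners A [[ 677.9 -356.4]
 [ 633.1 -404.5]]
planter far corners B [[ 523.  -303. ]
 [ 568.  -254.8]]
sq A [[ 649.2 -335.7]
 [ 600.7 -379.9]
 [ 606.5 -285.9]]
sq B [[ 554.2 -326.5]
 [ 604.4 -284.6]
 [ 597.7 -376.7]]
```

Averaging the two opposite views cancels the bias:

| Item | x | y | Yaw |
|---|---|---|---|
| Cup | 597.9 | -332.4 | – |
| Square pot | 602.3 | -331.8 | about -0.857 |
| Planter | 600.5 | -329.7 | -0.746 |

I'll pick the cup, then view its bat from both yaws while holding it.

```bash
cat >> h.py <<'E'
OFF=8   # TCP height above the pot's underside in the grasp
def pick(x,y,yaw,under,force,pre,lift=60):
    bot.move_gripper(pre)
    go(x,y,under+90,yaw); bot.line_to([x,y,under+OFF],100); bot.pause(.2)
    bot.move_gripper(0,force); bot.pause(.2)
    w=bot.read_state()['width']
    bot.line_to([x,y,under+OFF+lift],60); bot.pause(.1)
    print("picked width",w,bot.read_state()['width'],"t",bot.read_state()['t'],bot.read_state()['contact_force'])
def place(x,y,yaw,openw=88):
    go(x,y,80,yaw); bot.pause(.2); bot.line_to([x,y,10+OFF+3],50); bot.pause(.3)
    f0=np.mean([bot.read_state()['contact_force'][2] for _ in range(5)])
    z=10+OFF+3
    while z>10+OFF-2:
        z-=.4; bot.line_to([x,y,z],12); bot.pause(.05)
        f=bot.read_state()['contact_force'][2]
        if f-f0>2.0: break
    s=bot.read_state(); print("set down z",z,"df",f-f0,s['tcp_pos'])
    bot.move_gripper(openw); bot.pause(.1); bot.line_to([x,y,90],80)
def batview(n,x,y,yaws,h=200):
    """bat outline from opposite yaws, mean cancels a bias fixed to the tool"""
    r=[]
    for i,w in enumerate(yaws):
        bot.move_ptp([x,y,h],quat(w)); bot.pause(.3)
        im,C=shot("wrist",f"b_{n}{i}"); P=ray(blob(wood(im),proj([x,y,10],C)[0]),10,C); r.append(rect(P)); print(n,w,r[-1])
    c=np.mean([q[0] for q in r],0); print(n,"mean",c); return c,r
E
python3 - <<'E'
from h import *
pick(597.9,-332.4,-0.75,144,10,60)
bot.line_to([597.9,-332.4,230],150)
c,_=batview("small",576,301,(0.45,0.45-np.pi),h=200)
E
```

```text
picked width 35.517759480144136 35.59387539512302 t 18.5833 [-0.57207852  0.41705175 -0.80579255]
small 0.45 (array([576.58618164, 302.38342285]), 58.040138244628906, 56.96357345581055, np.float64(0.44841224525561385))
small -2.691592653589793 (array([575.19744873, 301.37756348]), 58.10997009277344, 56.93830490112305, np.float64(0.4486762643881814))
small mean [575.89181519 301.88049316]
```

Run:
```python
from h import *
place(575.9,301.9,-2.69,60)
bot.line_to([575.9,301.9,200],150); bot.pause(.2); shot("wrist","p_small")
t=bot.read_state()['t']
im=cv2.imread("pics/p_small_raw.png")
# on to the stack: two views of the round pot
X,Y=598,-333
for n,w in (("r1",-0.75),("r2",-0.75+np.pi)):
    bot.move_ptp([X,Y,264],quat(w)); bot.pause(.3); _,C=shot("wrist","w_"+n); np.savez(f"pics/w_{n}.npz",K=C[0],D=C[1],V=C[2])
f=lambda i,r,c:cv2.resize(i[r:r+120,c:c+80],(400,600),interpolation=cv2.INTER_CUBIC)
a,b=[cv2.imread(f"pics/w_{n}_raw.png") for n in ("r1","r2")]
o=np.hstack([f(a,110,240),f(b,110,240)]); cv2.imwrite("pics/rzoom.png",np.clip(o*1.6,0,255).astype(np.uint8))
s=im[130:250,200:360]; cv2.imwrite("pics/p_smallz.png",cv2.resize(s,(800,600),interpolation=cv2.INTER_CUBIC))
print(t,bot.read_state()['t'])
```

```text
set down z 17.80000000000001 df 2.680455656466601 [575.97246257 301.96407327  18.02904957]
34.2917 39.9167
```

View pics/p_smallz.png

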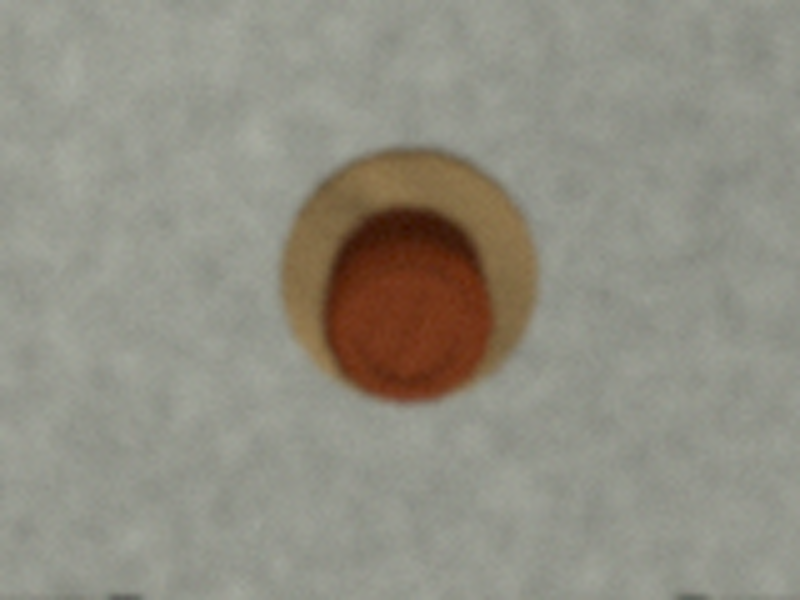

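View pics/rzoom.png

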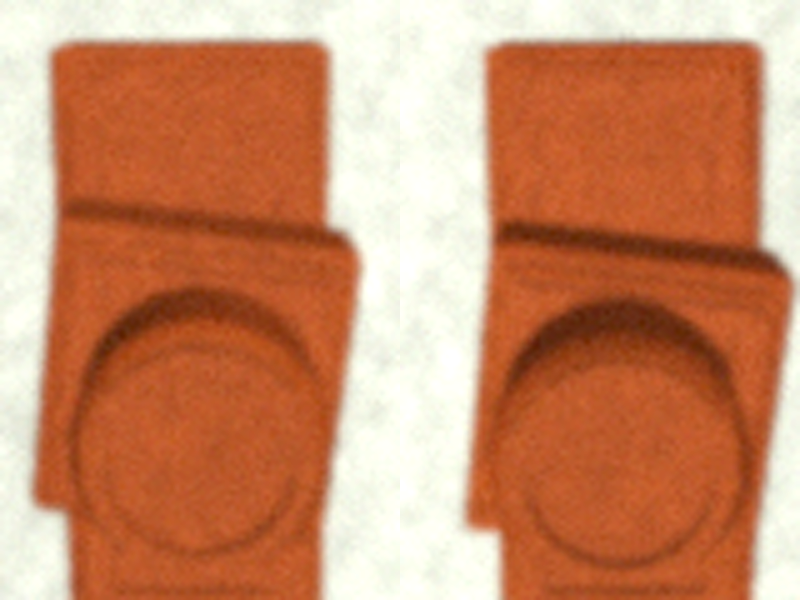

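The cup on its small bat looks central sideways (bat 282–538, cup 327–492). The far border runs from row 148 to 208. The round pot's ring is centred at about (201,449) in the left half and (221,464) in the right half. I'll check the cup numerically and pick the round pot.

Run:
```python
from h import *
def L(n): d=np.load(f"pics/w_{n}.npz"); return d['K'],d['D'],d['V']
z=lambda p:np.array([240+p[0]/5,110+p[1]/5])-0.4
r1,r2=ray(z((201,449)),144,L("r1"))[0,:2],ray(z((221,464)),144,L("r2"))[0,:2]; m=(r1+r2)/2; print("round",r1,r2,m)
# cup check: nominal camera pose of p_small
s=dict(tcp_pos=[575.9,301.9,200],eef_rot=quat(-2.69)); C=cam("wrist",s)
zz=lambda p:np.array([200+p[0]/5,130+p[1]/5])-0.4
P=ray([zz((410,148)),zz((282,275)),zz((538,275)),zz((407,208))],10,C)[:,:2]
u=np.array([np.cos(-2.69),np.sin(-2.69)]); print("far border",(P[0]-P[3])@u, "bat lateral mid", (P[1]+P[2])/2)
x,y=m
pick(x,y,-0.75,96,12,75)
bot.line_to([x,y,190],150)
c,_=batview("rnd",431.5,121,(0.25,0.25-np.pi),h=200)
```

```text
round [ 601.88655502 -334.10874401] [ 598.21243357 -330.14562581] [ 600.04949429 -332.12718491]
far border 13.67436473704269 bat lateral mid [573.48509756 300.96266296]
picked width 51.97308390570042 51.733137894096494 t 46.2333 [-1.04122978  0.0047136  -1.45694278]
rnd 0.25 (array([378.58279419, 107.51930237]), 182.9404296875, 144.49276733398438, np.float64(0.24797478542249363))
rnd -2.891592653589793 (array([482.83972168, 134.98600769]), 183.78857421875, 144.1510772705078, np.float64(0.24844178736439582))
rnd mean [430.71125793 121.25265503]
```

Run:
```python
from h import *
a=[]
for i,w in enumerate((0.25,0.25-np.pi)):
    im=cv2.imread(f"pics/b_rnd{i}_raw.png")[:,:,::-1].copy(); C=cam("wrist",dict(tcp_pos=[431.5,121,200],eef_rot=quat(w)))
    h=cv2.cvtColor(im,cv2.COLOR_RGB2HSV); p=proj([431.5,121,10],C)[0].astype(int)
    print(p,h[p[1],p[0]],h[250,280],h[300,280])
    for lo in (11,13,15):
        m=((h[...,0]>lo)&(h[...,0]<28)&(h[...,1]>75)).astype(np.uint8)
        m=cv2.morphologyEx(m,cv2.MORPH_OPEN,np.ones((5,5),np.uint8))
        B=blob(m,p); print(i,lo,rect(ray(B,10,C)),B.min(0),B.max(0))
    a.append(im[100:300,180:380,::-1])
cv2.imwrite("pics/rb.png",cv2.resize(np.hstack(a),(800,400)))
```

```text
[280 186] [ 19 112 143] [ 10 218  97] [10 19 41]
0 11 (array([431.71200562, 121.0172348 ]), 73.8444595336914, 73.74380493164062, np.float64(-0.5461531534492075)) [249 154] [312 218]
0 13 (array([431.71200562, 121.0172348 ]), 73.8444595336914, 73.74380493164062, np.float64(-0.5461531534492075)) [249 154] [312 218]
0 15 (array([431.71200562, 121.0172348 ]), 73.8444595336914, 73.74380493164062, np.float64(-0.5461531534492075)) [249 154] [312 217]
[280 186] [ 19 115 142] [  9 225 110] [170  17  45]
1 11 (array([430.05673218, 120.69256592]), 73.75392150878906, 73.6613540649414, np.float64(-0.502597153820961)) [250 153] [313 218]
1 13 (array([430.05673218, 120.69256592]), 73.75392150878906, 73.6613540649414, np.float64(-0.502597153820961)) [250 153] [313 217]
1 15 (array([430.05673218, 120.69256592]), 73.75392150878906, 73.6613540649414, np.float64(-0.502597153820961)) [250 153] [313 217]
```

View pics/rb.png

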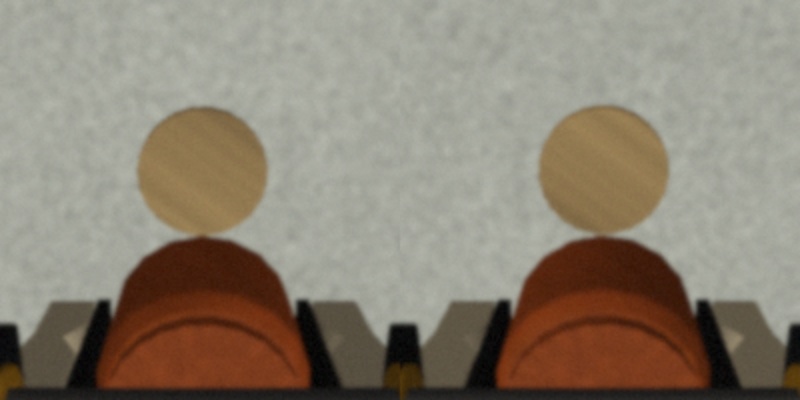

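The bat shows whole in both views; the held pot only touched its outline in the mask. The corrected mean is (430.9, 120.85). Next I place the round pot, take second-yaw views of the square and long bats on the way, and pick the square pot.

```bash
sed -i "s/(h\[...,0\]>8)&(h\[...,0\]<28)&(h\[...,1\]>75)).astype(np.uint8)/(h[...,0]>13)\&(h[...,0]<28)\&(h[...,1]>75)).astype(np.uint8)/" h.py
python3 - <<'E'
from h import *
def L(n): d=np.load(f"pics/w_{n}.npz"); return d['K'],d['D'],d['V']
z=lambda p:np.array([240+p[0]/5,110+p[1]/5])-0.4
a=ray([z((60,215)),z((360,248)),z((35,503))],86,L("r1"))[:,:2]; b=ray([z((97,235)),z((392,275)),z((68,525))],86,L("r2"))[:,:2]
for p in (a,b):
    e=p[1]-p[0]; f=p[2]-p[0]; print("sq c",(p[1]+p[2])/2,"side lens",np.linalg.norm(e),np.linalg.norm(f),"yaws mod 90",np.degrees(np.arctan2(e[1],e[0]))%90,np.degrees(np.arctan2(f[1],f[0]))%90)
place(430.9,120.85,0.25-np.pi,75)
bot.line_to([430.9,120.85,200],150); bot.pause(.2); shot("wrist","p_rnd"); print(bot.read_state()['t'])
batview("long",428.5,-109.2,(-0.33+np.pi,))
batview("sq",660,17.9,(0.78,)); print(bot.read_state()['t'])
s=cv2.imread("pics/p_rnd_raw.png")[130:250,200:360]; cv2.imwrite("pics/p_rndz.png",cv2.resize(s,(800,600),interpolation=cv2.INTER_CUBIC))
E
```

```text
sq c [ 602.98177666 -332.46886099] side lens 65.51912954971687 65.9788618174741 yaws mod 90 40.73314570664559 40.36364694451035
sq c [ 601.35543535 -330.93913517] side lens 64.95008891935035 66.94135651585667 yaws mod 90 39.25743688340065 40.0071973171575
set down z 17.80000000000001 df 3.8298377411503246 [430.95150567 120.88324998  17.9570704 ]
61.475
long 2.811592653589793 (array([ 428.26608276, -109.28582764]), 172.00608825683594, 91.06768035888672, np.float64(-0.3328681051748408))
long mean [ 428.26608276 -109.28582764]
sq 0.78 (array([660.53887939,  18.62024307]), 91.45854949951172, 90.1129150390625, np.float64(-0.791718843349615))
sq mean [660.53887939  18.62024307]
68.3083
```

View pics/p_rndz.png

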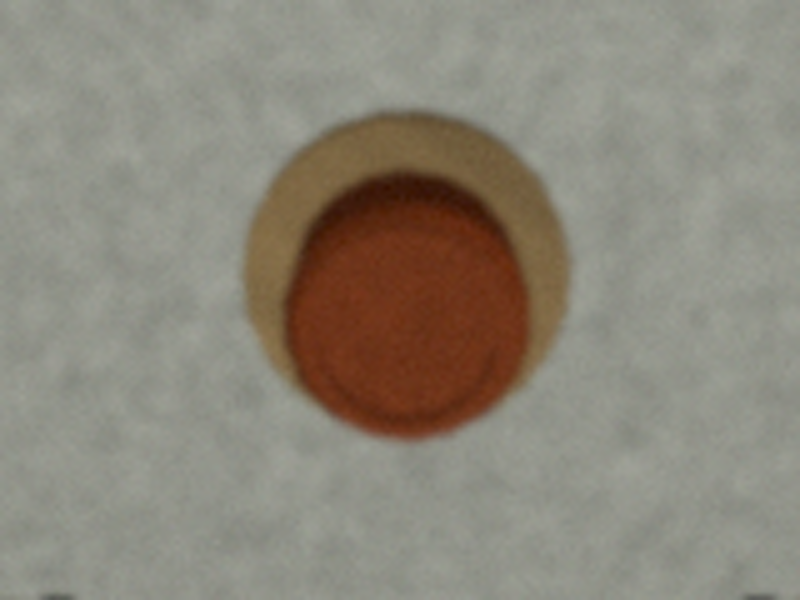

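The round pot sits evenly on its bat: lateral centre 408 against 408, far border rows 110–172. The square bat mean is (660.0, 18.0) at yaw 0.78, and the long bat mean is (428.8, -109.4) at yaw -0.333. I've used 68 s, so I'll trim the motions and do the square pot next.

```bash
sed -i 's/go(x,y,80,yaw); bot.pause(.2); bot.line_to(\[x,y,10+OFF+3\],50); bot.pause(.3)/go(x,y,60,yaw); bot.pause(.1); bot.line_to([x,y,10+OFF+1.2],50); bot.pause(.25)/; s/    z=10+OFF+3$/    z=10+OFF+1.2/; s/go(x,y,under+90,yaw); bot.line_to(\[x,y,under+OFF\],100)/go(x,y,under+70,yaw); bot.line_to([x,y,under+OFF],80)/' h.py
python3 - <<'E'
from h import *
T=lambda:print("t",bot.read_state()['t'])
bot.move_gripper(88)
pick(602.2,-331.7,-0.866,48,20,88); T()
assert abs(bot.read_state()['width']-68)<2
place(660.0,18.0,-0.791,88); T()
s=bot.read_state(); print(s['eef_rot'],s['width'])
E
```

```text
picked width 67.88856018159856 67.96532775213146 t 73.425 [ 0.29250746 -0.48965366 -2.27855995]
t 73.425
set down z 17.600000000000005 df 6.595733256800008 [660.12754522  18.01381455  18.08545558]
t 79.05
[ 9.22766645e-01 -3.85358873e-01 -4.37471967e-04  2.58175721e-04] 87.59133573375323
```

Run:
```python
from h import *
bot.line_to([660,18,200],150); bot.pause(.15); _,C=shot("wrist","p_sq"); np.savez("pics/w_psq.npz",K=C[0],D=C[1],V=C[2])
bot.move_ptp([600.5,-329.7,170],quat(-0.746)); bot.pause(.3); im,C=shot("wrist","w_pl")
np.savez("pics/w_pl.npz",K=C[0],D=C[1],V=C[2])
B=blob(clay(im),proj([600.5,-329.7,38],C)[0]).astype(float); print(rect(ray(B,38,C)))
m=np.full((420,560),0,np.uint8)
def poly(c,yaw,z,l,w):
    r=np.array([[np.cos(yaw),-np.sin(yaw)],[np.sin(yaw),np.cos(yaw)]])
    return proj(np.c_[(np.array([[l,w],[l,-w],[-l,-w],[-l,w]])/2)@r.T+c,np.full(4,z)],C)
h=cv2.convexHull(np.float32(np.vstack([poly((600.5,-329.7),-.746,z,150,68) for z in (0,38)]))).reshape(-1,2)
print("pred bbox",h.min(0),h.max(0),"seen",B.min(0),B.max(0),"t",bot.read_state()['t'])
a=cv2.imread("pics/p_sq_raw.png")[120:240,200:360]
b=cv2.imread("pics/w_pl_raw.png"); cv2.polylines(b,[np.int32(h)],True,(255,0,0))
cv2.imwrite("pics/sqpl.png",np.hstack([cv2.resize(a,(400,300),interpolation=cv2.INTER_CUBIC),cv2.resize(b,(400,300))]))
```

```text
Traceback (most recent call last):
  File "h.py", line 32, in blob
    return min(cs,key=lambda c:np.linalg.norm(c.reshape(-1,2).mean(0)-px)).reshape(-1,2)
           ~~~^^^^^^^^^^^^^^^^^^^^^^^^^^^^^^^^^^^^^^^^^^^^^^^^^^^^^^^^^^^^
ValueError: min() iterable argument is empty
```

Clay hue is about 9–10, so the mask was too narrow. I'll use the saved pictures instead.

```bash
sed -i "s/(h\[...,0\]<8)|/(h[...,0]<13)|/" h.py
python3 - <<'E'
from h import *
d=np.load("pics/w_pl.npz"); C=d['K'],d['D'],d['V']
b=cv2.imread("pics/w_pl_raw.png"); B=blob(clay(b[:,:,::-1].copy()),proj([600.5,-329.7,38],C)[0]).astype(float)
r=np.array([[np.cos(-.746),-np.sin(-.746)],[np.sin(-.746),np.cos(-.746)]])
h=np.vstack([proj(np.c_[(np.array([[75,34],[75,-34],[-75,-34],[-75,34]]))@r.T+[600.5,-329.7],np.full(4,z)],C) for z in (0,38)])
h=cv2.convexHull(np.float32(h)).reshape(-1,2)
print("pred",h.min(0),h.max(0),"seen",B.min(0),B.max(0))
a=cv2.imread("pics/p_sq_raw.png")[120:240,200:360]; cv2.polylines(b,[np.int32(h)],True,(255,0,0))
cv2.imwrite("pics/sqpl.png",np.hstack([cv2.resize(a,(400,300),interpolation=cv2.INTER_CUBIC),cv2.resize(b,(400,300))]))
E
```

```text
pred [244.83499 118.93375] [319.7386 267.8382] seen [246. 120.] [317. 266.]
```

View pics/sqpl.png

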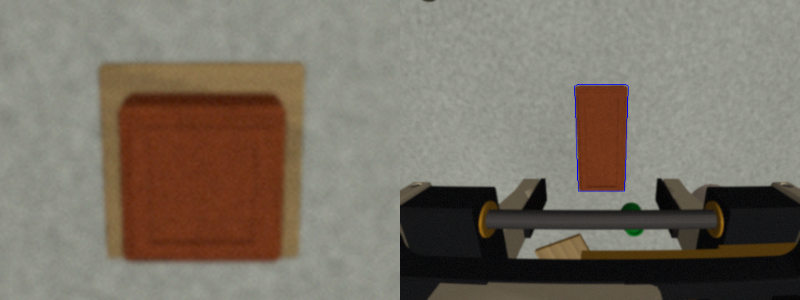

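The square pot sits parallel on its bat with even side borders, and the planter matches its predicted outline to about 1 px. Now I move the planter.

Run:
```python
from h import *
print(bot.solve_ik([428.8,-109.36,16],quat(-.333)))
pick(600.5,-329.7,-0.746,0,25,88,lift=80)
assert abs(bot.read_state()['width']-68)<2
bot.line_to([600.5,-329.7,150],200)
go(428.8,-109.36,120,-.333)
place(428.8,-109.36,-.333,88)
bot.line_to([428.8,-109.36,200],200); bot.pause(.15); shot("wrist","p_long"); print(bot.read_state()['t'])
bot.line_to([428.8,-109.36,330],250); go(480,-350,330,-.4); bot.pause(.1)
im,_=shot("top","topend"); shot("side","sideend"); print(bot.read_state()['t'])
a=cv2.imread("pics/p_long_raw.png")[80:290,140:420]
b=im[130:290,140:420,::-1]
cv2.imwrite("pics/end.png",np.vstack([cv2.resize(a,(392,294),interpolation=cv2.INTER_CUBIC),cv2.resize(b,(392,224),interpolation=cv2.INTER_CUBIC)]))
cv2.imwrite("pics/topzoom.png",cv2.resize(b,(784,448),interpolation=cv2.INTER_CUBIC))
```

```text
[ 1.98571501e-01  2.44687248e-01 -7.48692815e-01  4.44089210e-16
 -5.77416264e-01  1.03922483e+00]
picked width 67.90244644098978 67.71249134335842 t 85.8917 [ 0.31681622 -0.34098605 -2.77693253]
set down z 18.000000000000004 df 2.300422511383212 [ 428.83329343 -109.37052039   18.03835761]
92.65
94.4833
```

View pics/topzoom.png

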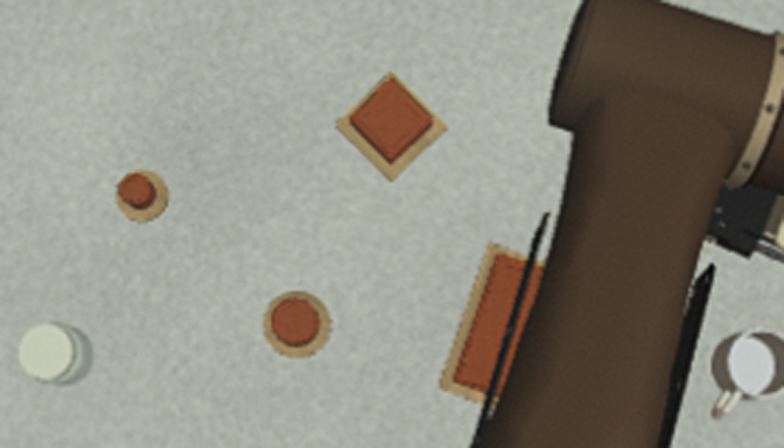

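View pics/sideend.png

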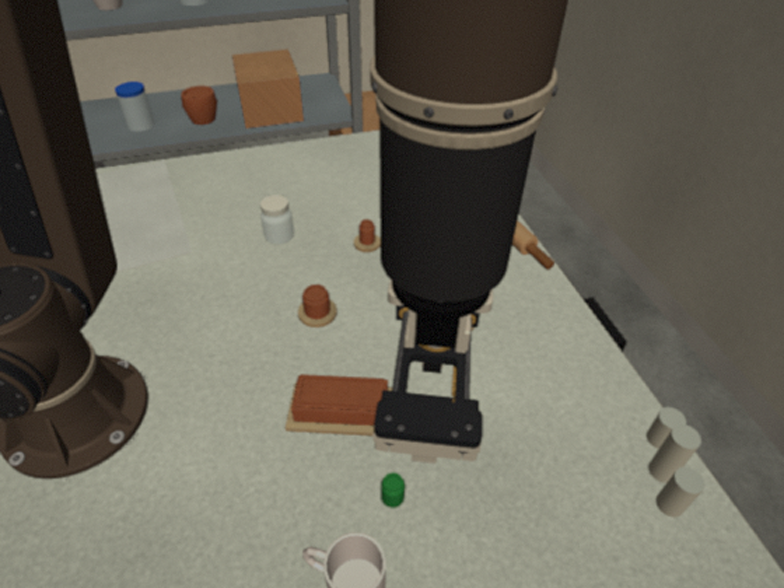

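The top view shows all four pots on their bats, with the jar, mug and green cup untouched. The cup at (136,190) on its bat (142,195) looks offset up and left, so I'll check each one against its predicted silhouette, allowing for parallax.

Run:
```python
from h import *
C=cam("top"); i0=cv2.imread("pics/top_raw.png")[:,:,::-1].copy(); im=cv2.imread("pics/topend_raw.png")[:,:,::-1].copy()
t=np.linspace(0,2*np.pi,60); circ=lambda r:np.c_[r*np.cos(t),r*np.sin(t)]
def sq(w,yaw): 
    r=np.array([[np.cos(yaw),-np.sin(yaw)],[np.sin(yaw),np.cos(yaw)]]); return np.array([[w,w],[w,-w],[-w,-w],[-w,w]])@r.T
cen=lambda c:(lambda m:np.array([m['m10'],m['m01']])/m['m00'])(cv2.moments(np.float32(c).reshape(-1,1,2)))
for n,p,a,b in [("small",(267,279),circ(18),circ(11)),("rnd",(344,344),circ(26),circ(19)),("sq",(391,245),sq(34,.78),sq(27,.78))]:
    p=np.array(p)/1.4; bat=ray(cen(blob(wood(i0),p)),10,C)[0]   # bat centre, centroid of outline
    sil=np.vstack([proj(np.c_[s+bat[:2],np.full(len(s),z)],C) for s,z in ((a,10),(a,48),(b,58))])
    pred=cen(cv2.convexHull(np.float32(sil))); pot=blob(clay(im),p); seen=cen(pot)
    print(n,"bat",bat[:2],"offset mm",(ray(seen,34,C)-ray(pred,34,C))[0,:2].round(2),"area",cv2.contourArea(np.int32(pot)),cv2.contourArea(cv2.convexHull(np.float32(sil))))
# wrist end views: same tests (camera centred on bat with known tool yaw)
for n,pos,yaw,a,b in [("small",(575.9,301.9),-2.69,circ(18),circ(11)),("rnd",(430.9,120.85),.25-np.pi,circ(26),circ(19))]:
    W=cam("wrist",dict(tcp_pos=[*pos,200],eef_rot=quat(yaw))); im=cv2.imread(f"pics/p_{n}_raw.png")[:,:,::-1].copy()
    i=1; e=cv2.imread(f"pics/b_{n}{i}_raw.png")[:,:,::-1].copy(); y2={"small":.45-np.pi,"rnd":.25-np.pi}[n]; vp={"small":(576,301),"rnd":(431.5,121)}[n]
    V=cam("wrist",dict(tcp_pos=[*vp,200],eef_rot=quat(y2)))
    bat=ray(cen(blob(wood(e),proj([*pos,10],V)[0])),10,V)[0,:2]
    sil=np.vstack([proj(np.c_[s+bat,np.full(len(s),z)],W) for s,z in ((a,10),(a,48),(b,58))])
    pred=cen(cv2.convexHull(np.float32(sil))); seen=cen(blob(clay(im),proj([*pos,34],W)[0]))
    print(n,"wrist offset",(ray(seen,34,W)-ray(pred,34,W))[0,:2].round(2))
print(bot.read_state()['t'])
a=cv2.imread("pics/p_long_raw.png")[80:290,140:420]; cv2.imwrite("pics/p_longz.png",cv2.resize(a,(784,588),interpolation=cv2.INTER_CUBIC))
```

```text
small bat [575.97091018 298.48317746] offset mm [1.94 1.46] area 100.5 134.36857742175926
rnd bat [431.86630035 119.03243007] offset mm [0.75 0.42] area 195.5 241.49104116950184
sq bat [660.03418094  15.62441885] offset mm [ 1.84 -0.04] area 446.5 531.0941222920083
small wrist offset [0.73 0.79]
rnd wrist offset [ 0.97 -0.11]
94.4833
```

View pics/p_longz.png

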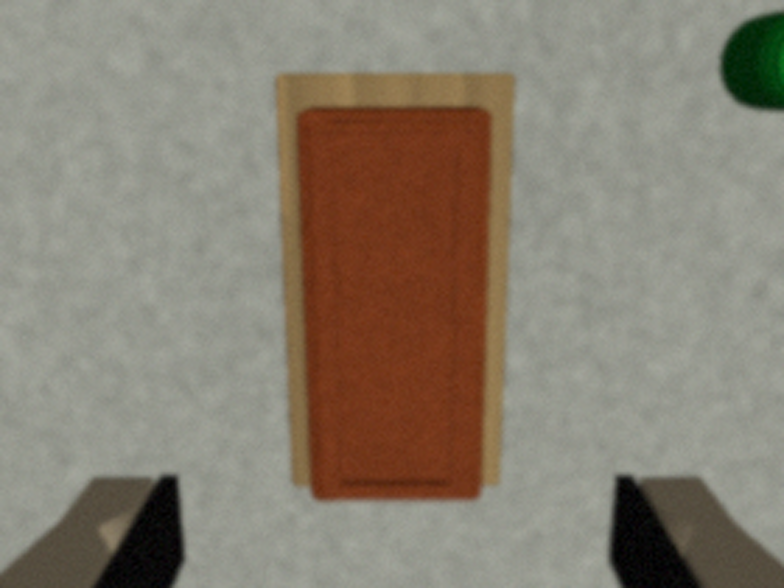

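The planter is parallel on its bat with even borders (left and right about 20 px each, far border about 33 px). All the measured offsets are about 1–2.5 mm, which is within camera error, so I'm handing in.

```bash
python3 -c "
from plant import bot
print(bot.close_job())"
```

```text
the job is handed in; nothing more can be done
None
```

The stack is taken apart and each pot stands upside down on its own bat. I set them down one by one (cup, round, square, planter), lowering each slowly until the wrist felt contact. I handed in at about 94.5 s with the arm raised clear; no verdict was reported.

**Checks that passed:**
- **Other objects:** the mug, jar and green cup look unmoved in the last pictures.
- **Long planter:** it looks parallel to its bat, with even side borders. I checked this by eye only, in the wrist picture, because the arm partly hid it from the top camera.
- **Square pot:** it looks parallel to its bat in the wrist picture.

**Offset from the bat's centre:**

| Pot | Wrist camera | Top camera |
|---|---|---|
| Small cup | about 1 mm | about 2.4 mm |
| Round pot | about 1 mm | about 0.9 mm |
| Square pot | not measured | about 1.8 mm |

**What disagreed:** the two cameras differ on the cup's offset and by up to 4 mm on where the bats lie. I used the wrist camera, averaging opposite views where I could. The top camera's pot outlines came out 16–25% smaller than expected, so its offsets are less certain. I left the cup's offset as it was.

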